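Reagent bottles in order of height

ROBOT

A 7-joint arm with a two-finger parallel gripper is mounted at the origin on the work surface. World frame = base frame: x ahead of the robot, y to its left, z up, the work surface at z = 0. Lengths are in m, angles in rad, forces in N, time in s.
With the tool pointing down it reaches from about 0.425 to 0.925 m from the base axis. Payload 6.8 kg.
Tool frame: the origin (TCP) lies between the finger pads; the fingertips stand finger_overhang ahead of it and the grasp point (between the pads) lies 6 mm ahead of it (finger_overhang is the distance from the TCP to the fingertips, in m); z points along the fingers, y is the line along which they close (so a half turn about z gives the same grasp; the last joint's range is limited). The gripper opens to 85 mm and grips with 20 to 120 N. Pads are 22 mm wide; open, the fingers measure 114 mm over their backs; the gripper's body (76 mm by 85 mm) begins 54 mm behind the grasp point. The pads swing forward as they close: fully open they stand 13 mm farther back than shut.
Start: joints at [1.193, 0.477, 0.022, 1.555, -0.011, 1.109, -0.083], TCP at [0.18, -0.651, 0.256] pointing down, gripper open.
Joint ranges: [-2.96, 2.96], [-0.34, 2.1], [-1.41, 1.46], [0.24, 2.44], [-1.37, 4.51], [0.17, 1.92], [-2.96, 2.96]. Speed limits (rad/s): [2.39, 2.39, 3.14, 3.14, 3.14, 3.14, 3.14].

INTERFACE

Orientations are given as a unit quaternion [w, x, y, z].
In Python, from station import * gives the robot as it stands.
- The arm moves only by the tool drive_tool, never from a script. Its argument "increments" is a list of rows, each an object of numbers: "claw": the finger opening in m, from 0 to 0.0854; "dx", "dy", "dz": the shift along the tool's x, y, z in m; "wx", "wy", "wz": the turn, a rotation vector about the tool's x, y, z in degrees. A call has 1 to 20 rows; each row shifts and turns the commanded pose from where the row before left it, along the tool's axes as they then stand; what a row does not reach is not made up. A row lasts 1/8 s, in which the tool goes at most 62.5 mm and 10.7 degrees, less where a joint would pass 70% of its speed; a pose out of reach is approached as far as the arm can. A call with a gripper value outside its range is refused whole. The fingers move at their own pace and stop on an object; "newtons" is the grip in N (left out, the last holds). Time passes only in rows, so rows that do not move let the fingers close. It gives the time, the measured TCP pose, the force, the opening and the grip force at its end, in the units of the state.
- get_obs(): the state, without advancing time (a new reading comes with each control period).
- read_camera(name): name is "scene" or "side" or "wrist"; returns (picture, depth): 480x640x3 uint8, red, green, blue; 480x640 float32, m along the optical axis (not along the pixel's ray), 0 where there is no reading.
- calibration(name): a dict with "intrinsics" (3x3 intrinsics, pixels), "R" (3x3) and "t" (3): a world point X has camera coordinates R X + t; the wrist camera has in their place "mount" (4x4, takes a point from camera to tool coordinates, whose origin is the TCP and whose axes are the flange's). Camera axes: x right, y down, z forward; pixel columns grow to the right and rows downward; lengths in m; the calibration is good to about 2 mm. A picture is of the moment at which its call begins: read the wrist's pose just before it. calibration takes no time and is no camera call.
- hand_in(): hands the job in; it is judged then, once.
The state is a dict: "t": time; "q": joint angles; "joint_vel": joint speeds; "joint_torque": joint torques, N m; "eef_pos": TCP position; "tool_rot": TCP orientation; "contact_force": force on the tool from outside, world axes, zero at the start; "torque": the same for the moment, N m; "gripper_width": opening from 0.0 (shut) to 1.0 (fully open); "grasp_force": force on a finger pad.
Only numpy, scipy, OpenCV 4.12 (cv2) and the standard library are available. Lean on these libraries where they do the work, as an engineer would, in place of code of your own. Each camera call takes 0.05 s, during which the arm holds its last target. There are 200 camera calls.

TASK

Stand the four amber reagent bottles on the four cork discs, one in the middle of each disc, in order of height: the tallest on the disc next to the upright steel bookend, the shortest on the disc farthest from it. Let no bottle fall over, and leave the small glass beaker where it stands.

Things in the scene. Friction and masses are not known exactly. Their poses are not given: they have to be found in the camera images.
- bottle_250: The largest of four round amber glass reagent bottles with a paper label and a blue screw cap: 138 mm tall in all, body 64 mm in diameter; the cap is the top 24 mm, 36 mm in diameter, fixed to the bottle, with a 5 mm neck 4 mm narrower below it and then a sloping shoulder. About 400 g (0.7 to 1.4 times that). Loose, standing upright. Origin: centre of the underside, z up along the bottle.
- bottle_125: The second largest of four round amber glass reagent bottles with a paper label and a blue screw cap: 112 mm tall in all, body 52 mm in diameter; the cap is the top 24 mm, 32 mm in diameter, fixed to the bottle, with a 5 mm neck 4 mm narrower below it and then a sloping shoulder. About 220 g (0.7 to 1.4 times that). Loose, standing upright. Origin: centre of the underside, z up along the bottle.
- bottle_60: The second smallest of four round amber glass reagent bottles with a paper label and a blue screw cap: 90 mm tall in all, body 42 mm in diameter; the cap is the top 24 mm, 28 mm in diameter, fixed to the bottle, with a 5 mm neck 4 mm narrower below it and then a sloping shoulder. About 120 g (0.7 to 1.4 times that). Loose, standing upright. Origin: centre of the underside, z up along the bottle.
- bottle_30: The smallest of four round amber glass reagent bottles with a paper label and a blue screw cap: 70 mm tall in all, body 34 mm in diameter; the cap is the top 24 mm, 24 mm in diameter, fixed to the bottle, with a 5 mm neck 4 mm narrower below it and then a sloping shoulder. About 70 g (0.7 to 1.4 times that). Loose, standing upright. Origin: centre of the underside, z up along the bottle.
- disc_a: One of four identical flat cork discs, 80 mm in diameter, 4 mm thick, fixed on a flat white strip (360 x 100 x 3 mm) lying on the bench, in a straight row 85 mm apart. The row runs a, b, c, d from the robot's right to its left. Origin: centre of the underside, so the cork's top is 4 mm above the origin (7 mm above the bench). z up; y along the row.
- disc_b: One of four identical flat cork discs, 80 mm in diameter, 4 mm thick, fixed on a flat white strip (360 x 100 x 3 mm) lying on the bench, in a straight row 85 mm apart. The row runs a, b, c, d from the robot's right to its left. Origin: centre of the underside, so the cork's top is 4 mm above the origin (7 mm above the bench). z up; y along the row.
- disc_c: One of four identical flat cork discs, 80 mm in diameter, 4 mm thick, fixed on a flat white strip (360 x 100 x 3 mm) lying on the bench, in a straight row 85 mm apart. The row runs a, b, c, d from the robot's right to its left. Origin: centre of the underside, so the cork's top is 4 mm above the origin (7 mm above the bench). z up; y along the row.
- disc_d: One of four identical flat cork discs, 80 mm in diameter, 4 mm thick, fixed on a flat white strip (360 x 100 x 3 mm) lying on the bench, in a straight row 85 mm apart. The row runs a, b, c, d from the robot's right to its left. Origin: centre of the underside, so the cork's top is 4 mm above the origin (7 mm above the bench). z up; y along the row.
- bookend: Bare steel bookend, fixed on the bench just beyond one end of the row of discs (either end), 87 mm from the centre of the end disc: a foot 100 x 60 x 3 mm with an upright plate 100 mm wide, 4 mm thick and 95 mm tall across the row. A low cardboard box (30 mm tall) lies beyond the other end. Origin: centre of the underside; y along the row, x along the plate.
- beaker: Small empty open glass beaker with a white rim, 50 mm in diameter, 62 mm tall, loose, standing among the bottles; it is not to be moved. Origin: centre of the underside.
Things that resemble listed ones, but are neither listed nor needed, are in the scene too. Leave any turquoise look-alike of the disc_c alone.

How it is judged:
At the end, for the whole second after the job is handed in: Counting from the disc beside the bookend, the discs carry the bottles in order from tallest to shortest, each within 12 mm of its disc's centre, standing on the cork (underside 3 to 11 mm above the bench), upright within 0.1 rad and at rest, and the beaker is within 30 mm of where it started (((horizontal distance between bookend and disc_a below 0.13 m and horizontal distance between bottle_250 and disc_a below 0.012 m and horizontal distance between bottle_125 and disc_b below 0.012 m and horizontal distance between bottle_60 and disc_c below 0.012 m and horizontal distance between bottle_30 and disc_d below 0.012 m) or (horizontal distance between bookend and disc_d below 0.13 m and horizontal distance between bottle_250 and disc_d below 0.012 m and horizontal distance between bottle_125 and disc_c below 0.012 m and horizontal distance between bottle_60 and disc_b below 0.012 m and horizontal distance between bottle_30 and disc_a below 0.012 m)) and height (world z) of bottle_250 between 0.003 and 0.011 m and angle between each of bottle_250, bottle_125, bottle_60, bottle_30's own z axis and vertical below 0.1 rad and linear speed of each of bottle_250, bottle_125, bottle_60, bottle_30 below 0.02 m/s and angular speed of each of bottle_250, bottle_125, bottle_60, bottle_30 below 0.3 rad/s and height (world z) of bottle_125 between 0.003 and 0.011 m and height (world z) of bottle_60 between 0.003 and 0.011 m and height (world z) of bottle_30 between 0.003 and 0.011 m and distance of beaker from where it was at the start of the episode below 0.03 m); the robot touches nothing.
It fails at once if a bottle falls over (tilts more than 0.9 rad) (angle between any of bottle_250, bottle_125, bottle_60, bottle_30's own z axis and vertical above 0.9 rad).
It fails at once if the beaker is moved by more than 30 mm (distance of beaker from where it was at the start of the episode above 0.03 m).
It also fails if it takes over 99 s, if anything falls off the work surface, if the arm or the gripper's body presses on something with over 40 N, if the wrist force passes 120 N, or if a joint passes its speed limit or range.

## Working session

There is one attempt and no reset: what is moved stays moved. The work goes in short steps, Python scripts to look and compute and a tool call to move; the robot and the scene stay as the last step left them, time stands still between calls to the robot, and variables do not carry over. Pictures are saved under pics/ and viewed, at most 14 in all, crops included, and the job is handed in when it is done.

Besides the shell and the picture viewer there is one more tool, called after "Call:" as name(argument=value, ...), one argument or row to a line, values as JSON. drive_tool: Moves the arm, as the interface text tells. Its arguments: {"type":"object","properties":{"increments":{"type":"array","items":{"type":"object","properties":{"claw":{"type":"number"},"dx":{"type":"number"},"dy":{"type":"number"},"dz":{"type":"number"},"wx":{"type":"number"},"wy":{"type":"number"},"wz":{"type":"number"}}}},"newtons":{"type":"number"}},"required":["increments"]}

```bash
ls; mkdir -p pics
cat > h.py <<'E'
from station import *
import numpy as np, cv2
def world(name,u,v,d,c=None):
    c=calibration(name);K=np.array(c["intrinsics"])
    p=np.stack([(u-K[0,2])/K[0,0]*d,(v-K[1,2])/K[1,1]*d,d],-1)
    return (p-np.array(c["t"]))@np.array(c["R"])
E
python3 - <<'E'
from h import *
for n in("scene","side"):
    p,d=read_camera(n); cv2.imwrite(f"pics/{n}0.png",p[:,:,::-1]); np.savez(f"{n}0.npz",p=p,d=d)
    print(n,{k:np.round(v,3).tolist() for k,v in calibration(n).items()},(d>0).mean())
o=get_obs();print({k:np.round(v,3).tolist() for k,v in o.items()}); print({k:v for k,v in globals().items() if k=='finger_overhang'})
E
```

```text
pics
scene {'intrinsics': [[612.633, 0.0, 319.202], [0.0, 612.633, 241.865], [0.0, 0.0, 1.0]], 'R': [[0.552, 0.834, 0.001], [0.465, -0.306, -0.831], [-0.693, 0.459, -0.556]], 't': [-0.302, -0.22, 1.636]} 0.9959147135416667
side {'intrinsics': [[478.227, 0.0, 323.621], [0.0, 478.227, 251.363], [0.0, 0.0, 1.0]], 'R': [[0.982, -0.188, -0.02], [-0.131, -0.602, -0.787], [0.136, 0.776, -0.616]], 't': [-0.534, 0.099, 0.936]} 0.99603515625
{'t': 0.1, 'q': [1.193, 0.478, 0.022, 1.556, -0.011, 1.109, -0.083], 'joint_vel': [-0.0, -0.002, -0.0, -0.002, 0.001, 0.0, -0.001], 'joint_torque': [0.004, -59.776, 1.613, -28.196, 0.013, 0.005, 0.0], 'eef_pos': [0.18, -0.65, 0.255], 'tool_rot': [-0.001, 0.991, 0.134, -0.0], 'contact_force': [0.249, 0.627, -1.634], 'torque': [-0.047, -0.029, 0.001], 'grasp_force': 0.0, 'gripper_width': 1.0}
{'finger_overhang': 0.025}
```

View pics/scene0.png

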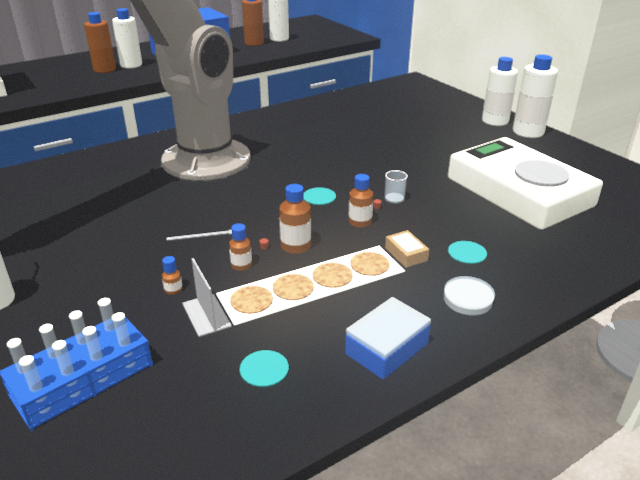

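View pics/side0.png

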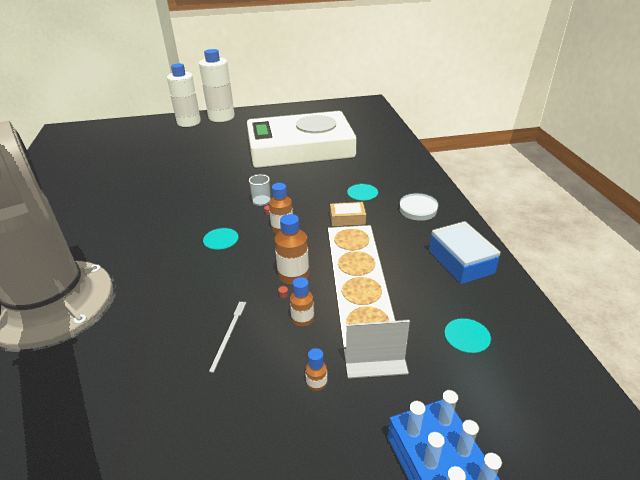

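The scene view shows the four bottles, with caps at (169,265), (239,232), (294,193) and (361,183). The cork row runs from (252,299) to (370,264), with the bookend at its left end (205,295), which is the −y side (disc a). The beaker is at (396,186). The side view agrees, but there the bookend partly hides disc a.

```bash
cat >> h.py <<'E'
def ray(name,u,v,z):
    c=calibration(name);K=np.array(c["intrinsics"]);R=np.array(c["R"]);C=-R.T@np.array(c["t"])
    r=R.T@np.array([(u-K[0,2])/K[0,0],(v-K[1,2])/K[1,1],1]); return C+r*(z-C[2])/r[2]
def blobs(m,lo):
    n,l,s,c=cv2.connectedComponentsWithStats(m.astype(np.uint8))
    return [(l==i,s[i],c[i]) for i in range(1,n) if s[i,4]>lo]
def pw(name,d):
    v,u=np.mgrid[0:480,0:640]; return world(name,u,v,d)
def caps(p):
    h=cv2.cvtColor(p,cv2.COLOR_RGB2HSV); return cv2.inRange(h,(105,150,40),(125,255,255))>0
def corks(p):
    h=cv2.cvtColor(p,cv2.COLOR_RGB2HSV); return cv2.inRange(h,(8,60,120),(28,220,255))>0
E
cat > m.py <<'E'
from h import *
import sys
for n in("scene","side"):
    f=np.load(f"{n}0.npz");p,d=f["p"],f["d"];W=pw(n,d)
    box=(W[...,0]>.3)&(W[...,0]<1.0)&(abs(W[...,1])<.6)
    print(n)
    for m,s,c in blobs(caps(p)&box&(W[...,2]>.03),40):
        q=W[m]; z=np.percentile(q[:,2],98)
        h=min((.138,.112,.09,.07),key=lambda a:abs(a-z))
        u=s[0]+s[2]/2-.5;v=s[1]+s[3]/2-.5
        print(" cap",s,np.round(z,3),h,np.round(ray(n,u,v,h-.012),4),"depthtop",np.round(q[q[:,2]>z-.006].mean(0),4))
    for m,s,c in blobs(corks(p)&box&(abs(W[...,2]-.007)<.008),200):
        mm=cv2.convexHull(cv2.findContours(m.astype(np.uint8),0,1)[0][0]) if 0 else None
        cs=max(cv2.findContours(m.astype(np.uint8),cv2.RETR_EXTERNAL,cv2.CHAIN_APPROX_NONE)[0],key=len)
        e=cv2.fitEllipse(cv2.convexHull(cs)); print(" cork",s,np.round(e[1],1),np.round(ray(n,*e[0],.007),4))
    b=box&(W[...,2]>.03); print(" beaker/others:")
    for m,s,c in blobs(b,150):
        print("  ",s,np.round(np.median(W[m],0),3),np.round(np.percentile(W[m],[2,98],axis=0),3).tolist())
E
python3 m.py
```

```text
scene
 cap [355 174  15  15 195] 0.115 0.112 [0.4735 0.1603 0.1   ] depthtop [0.4793 0.1543 0.1128]
 cap [286 184  17  18 275] 0.141 0.138 [ 0.476  -0.0131  0.126 ] depthtop [ 0.4816 -0.0157  0.139 ]
 cap [232 223  14  17 199] 0.093 0.09 [ 0.4738 -0.1403  0.078 ] depthtop [ 0.4801 -0.1433  0.0908]
 cap [163 256  13  17 188] 0.073 0.07 [ 0.4756 -0.2877  0.058 ] depthtop [ 0.48   -0.2889  0.0709]
 cap [   2  318  149  100 4905] 0.058 0.07 [ 0.6498 -0.5056  0.058 ] depthtop [ 0.6328 -0.5086  0.0557]
 cap [346 327  83  40 521] 0.045 0.07 [ 0.8718 -0.0868  0.058 ] depthtop [ 0.8578 -0.0791  0.0425]
 cork [385 243  43  25 241] [33.  44.6] [0.6271 0.1643 0.007 ]
 cork [351 252  38  23 689] [22.9 38.5] [0.6247 0.0702 0.007 ]
 cork [313 263  39  24 754] [24.2 39.4] [ 0.6146 -0.0138  0.007 ]
 cork [273 274  41  26 820] [25.5 40.4] [ 0.6047 -0.0979  0.007 ]
 cork [230 286  43  28 890] [26.9 42. ] [ 0.5946 -0.1822  0.007 ]
 beaker/others:
   [ 449  141  139   79 5762] [0.62  0.502 0.07 ] [[0.446, 0.459, 0.032], [0.731, 0.596, 0.081]]
   [385 170  23  23 433] [0.444 0.284 0.051] [[0.414, 0.262, 0
[... 1802 characters left out ...]
3, 0.078]]
   [249 175  21  21 369] [0.436 0.272 0.049] [[0.413, 0.259, 0.031], [0.459, 0.311, 0.062]]
   [ 269  183   40   90 2213] [ 0.473 -0.03   0.083] [[0.446, -0.049, 0.033], [0.503, 0.157, 0.137]]
   [ 431  222   69   51 2151] [ 0.82  -0.069  0.055] [[0.778, -0.117, 0.032], [0.873, 0.002, 0.058]]
   [290 277  24  39 694] [ 0.474 -0.156  0.058] [[0.456, -0.166, 0.031], [0.494, -0.135, 0.09]]
   [ 346  320   64   33 1765] [ 0.579 -0.271  0.065] [[0.532, -0.277, 0.032], [0.627, -0.265, 0.095]]
   [306 348  21  31 480] [ 0.475 -0.298  0.053] [[0.461, -0.306, 0.032], [0.49, -0.281, 0.071]]
   [ 389  390  112   90 6224] [ 0.611 -0.471  0.055] [[0.563, -0.529, 0.032], [0.653, -0.409, 0.109]]
```

Call:
drive_tool(
  increments=[
    {"wz": 7.7,"dz": -0.03},
    {"wz": 7.7,"dz": -0.03},
    {"dx": 0.026,"dy": -0.039,"dz": -0.01},
    {"dx": 0.026,"dy": -0.039,"dz": -0.01},
    {"dx": 0.026,"dy": -0.039,"dz": -0.01},
    {"dx": 0.026,"dy": -0.039,"dz": -0.01},
    {"dx": 0.026,"dy": -0.039},
    {"dx": 0.026,"dy": -0.039},
    {"dx": 0.026,"dy": -0.039},
    {"dx": 0.026,"dy": -0.039},
    {"dx": 0.026,"dy": -0.039},
    {"dx": 0.026,"dy": -0.039},
    {"dx": 0.026,"dy": -0.039},
    {"dx": 0.026,"dy": -0.039},
    {"dx": 0.026,"dy": -0.039},
    {"dx": 0.026,"dy": -0.039},
    {},
  ],
)

```text
schema error: expected keys claw, dx, dy, dz, wx, wy, wz
```

Call:
drive_tool(
  increments=[
    {"claw": 0.085,"dx": 0,"dy": 0,"dz": -0.03,"wx": 0,"wy": 0,"wz": 7.7},
    {"claw": 0.085,"dx": 0,"dy": 0,"dz": -0.03,"wx": 0,"wy": 0,"wz": 7.7},
    {"claw": 0.085,"dx": 0.03,"dy": -0.046,"dz": -0.01,"wx": 0,"wy": 0,"wz": 0},
    {"claw": 0.085,"dx": 0.03,"dy": -0.046,"dz": -0.01,"wx": 0,"wy": 0,"wz": 0},
    {"claw": 0.085,"dx": 0.03,"dy": -0.046,"dz": -0.01,"wx": 0,"wy": 0,"wz": 0},
    {"claw": 0.085,"dx": 0.03,"dy": -0.046,"dz": -0.01,"wx": 0,"wy": 0,"wz": 0},
    {"claw": 0.085,"dx": 0.03,"dy": -0.046,"dz": 0,"wx": 0,"wy": 0,"wz": 0},
    {"claw": 0.085,"dx": 0.03,"dy": -0.046,"dz": 0,"wx": 0,"wy": 0,"wz": 0},
    {"claw": 0.085,"dx": 0.03,"dy": -0.046,"dz": 0,"wx": 0,"wy": 0,"wz": 0},
    {"claw": 0.085,"dx": 0.03,"dy": -0.046,"dz": 0,"wx": 0,"wy": 0,"wz": 0},
    {"claw": 0.085,"dx": 0.03,"dy": -0.046,"dz": 0,"wx": 0,"wy": 0,"wz": 0},
    {"claw": 0.085,"dx": 0.03,"dy": -0.046,"dz": 0,"wx": 0,"wy": 0,"wz": 0},
    {"claw": 0.085,"dx": 0.03,"dy": -0.046,"dz": 0,"wx": 0,"wy": 0,"wz": 0},
    {"claw": 0.085,"dx": 0.03,"dy": -0.046,"dz": 0,"wx": 0,"wy": 0,"wz": 0},
    {"claw": 0.085,"dx": 0,"dy": 0,"dz": 0,"wx": 0,"wy": 0,"wz": 0},
  ],
)

```text
t: 1.98
eef_pos: [0.5409, -0.093, 0.3558]
tool_rot: [-0.001, 1.0, 0.005, -0.0]
contact_force: [-0.6, -0.4, -0.1]
gripper_width: 0.998
grasp_force: 0.0
```

```bash
cat >> h.py <<'E'
from scipy.spatial.transform import Rotation as Ro
def wristcam():
    o=get_obs(); p,d=read_camera("wrist"); c=calibration("wrist")
    T=np.eye(4);q=o["tool_rot"];T[:3,:3]=Ro.from_quat([q[1],q[2],q[3],q[0]]).as_matrix();T[:3,3]=o["eef_pos"]
    return p,d,T@np.array(c["mount"]),np.array(c["intrinsics"])
def wray(M,K,u,v,z):
    r=M[:3,:3]@np.array([(u-K[0,2])/K[0,0],(v-K[1,2])/K[1,1],1]);C=M[:3,3]; return C+r*(z-C[2])/r[2]
E
python3 - <<'E'
from h import *
p,d,M,K=wristcam(); cv2.imwrite("pics/w1.png",p[:,:,::-1]); np.savez("w1.npz",p=p,d=d,M=M,K=K); print(np.round(M,3),K)
E
```

```text
[[ 0.01  -0.947 -0.32   0.623]
 [-1.    -0.01  -0.001 -0.092]
 [-0.002  0.32  -0.947  0.473]
 [ 0.     0.     0.     1.   ]] [[348.54795554   0.         320.06934713]
 [  0.         348.54795554 238.97624578]
 [  0.           0.           1.        ]]
```

View pics/w1.png

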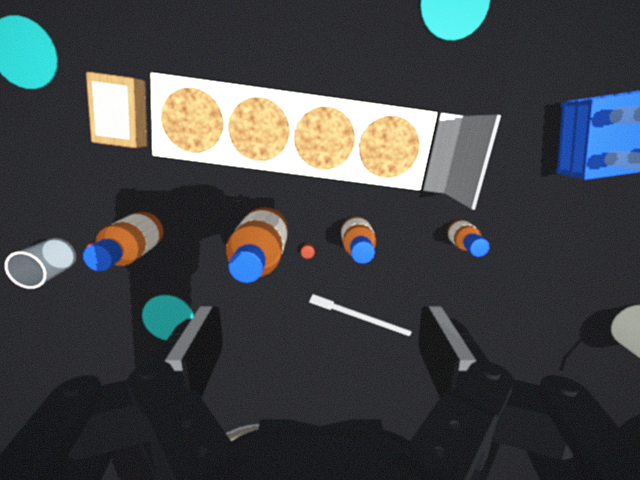

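The wrist view shows all four corks, d to a, at (192,120), (259,129), (324,138) and (389,146). The caps are at (101,256) for the 125, (247,265) for the 250, (363,250) for the 60 and (478,246) for the 30. The beaker is at (38,265).

```bash
cat > mw.py <<'E'
from h import *
import sys
f=np.load(sys.argv[1]);p,d,M,K=f["p"],f["d"],f["M"],f["K"]
v,u=np.mgrid[0:480,0:640]
W=np.stack([(u-K[0,2])/K[0,0]*d,(v-K[1,2])/K[1,1]*d,d],-1)@M[:3,:3].T+M[:3,3]
ok=(d>0)&(v<320)
for m,s,c in blobs(caps(p)&ok&(W[...,2]>.04)&(W[...,0]<.55),100):
    z=np.percentile(W[m][:,2],90); h=min((.138,.112,.09,.07,.145,.119,.097,.077),key=lambda a:abs(a-z))
    t=m&(W[...,2]>z-.004)
    (cx,cy),r=cv2.minEnclosingCircle(np.argwhere(t)[:,::-1].astype(np.float32))
    print("cap",s,np.round(z,4),h,np.round(wray(M,K,cx,cy,h),4),np.round(W[t].mean(0),4),"centroid mid",np.round(wray(M,K,s[0]+s[2]/2-.5,s[1]+s[3]/2-.5,h-.012),4))
for m,s,c in blobs(corks(p)&ok&(abs(W[...,2]-.007)<.01),800):
    cs=max(cv2.findContours(m.astype(np.uint8),cv2.RETR_EXTERNAL,cv2.CHAIN_APPROX_NONE)[0],key=len)
    e=cv2.fitEllipse(cv2.convexHull(cs)); print("cork",s,np.round(e[1],1),np.round(wray(M,K,*e[0],.007),4),np.round(W[m].mean(0),4))
E
python3 mw.py w1.npz
```

```text
cap [464 234  26  22 407] 0.0701 0.07 [ 0.4795 -0.288   0.07  ] [ 0.4793 -0.2883  0.0692] centroid mid [ 0.4778 -0.2899  0.058 ]
cap [351 237  24  26 481] 0.0901 0.09 [ 0.4797 -0.1425  0.09  ] [ 0.4789 -0.1426  0.0892] centroid mid [ 0.477  -0.1437  0.078 ]
cap [ 84 240  38  31 847] 0.1118 0.112 [0.4781 0.1541 0.112 ] [0.4773 0.155  0.111 ] centroid mid [0.4752 0.1574 0.1   ]
cap [ 229  245   36   37 1004] 0.138 0.138 [ 0.4807 -0.0154  0.138 ] [ 0.4797 -0.0151  0.1372] centroid mid [ 0.4779 -0.0134  0.126 ]
cork [ 161   88   62   64 3075] [58.8 66.4] [0.6236 0.0715 0.007 ] [0.6234 0.0717 0.0062]
cork [ 229   97   60   64 2985] [59.6 64. ] [ 0.6135 -0.0124  0.007 ] [ 0.6132 -0.0123  0.0063]
cork [ 295  107   60   62 2922] [59.7 62.1] [ 0.6036 -0.0963  0.007 ] [ 0.6032 -0.0964  0.0063]
cork [ 359  116   60   61 2867] [58.4 62.5] [ 0.5935 -0.1802  0.007 ] [ 0.5932 -0.1803  0.0064]
```

Call:
drive_tool(
  increments=[
    {"claw": 0.07,"dx": -0.031,"dy": -0.039,"dz": 0,"wx": 0,"wy": 0,"wz": 0},
    {"claw": 0.07,"dx": -0.031,"dy": -0.039,"dz": 0,"wx": 0,"wy": 0,"wz": 0},
    {"claw": 0.07,"dx": 0,"dy": 0,"dz": 0.05,"wx": 0,"wy": 0,"wz": 0},
    {"claw": 0.07,"dx": 0,"dy": 0,"dz": 0.05,"wx": 0,"wy": 0,"wz": 0},
    {"claw": 0.07,"dx": 0,"dy": 0,"dz": 0.05,"wx": 0,"wy": 0,"wz": 0},
    {"claw": 0.07,"dx": 0,"dy": 0,"dz": 0.026,"wx": 0,"wy": 0,"wz": 0},
    {"claw": 0.07,"dx": 0,"dy": 0,"dz": 0,"wx": 0,"wy": 0,"wz": 0},
    {"claw": 0.07,"dx": 0,"dy": 0,"dz": 0,"wx": 0,"wy": 0,"wz": 0},
  ],
  newtons=30,
)

```text
t: 3.02
eef_pos: [0.4779, -0.0211, 0.1814]
tool_rot: [0.0, 1.0, -0.0, 0.001]
contact_force: [-0.5, -0.4, 0.7]
gripper_width: 0.821
grasp_force: 0.0
```

Call:
drive_tool(
  increments=[
    {"claw": 0.07,"dx": 0.001,"dy": -0.006,"dz": 0,"wx": 0,"wy": 0,"wz": 0},
    {"claw": 0.07,"dx": 0,"dy": 0,"dz": 0.016,"wx": 0,"wy": 0,"wz": 0},
    {"claw": 0.07,"dx": 0,"dy": 0,"dz": 0.016,"wx": 0,"wy": 0,"wz": 0},
    {"claw": 0.07,"dx": 0,"dy": 0,"dz": 0.016,"wx": 0,"wy": 0,"wz": 0},
    {"claw": 0.07,"dx": 0,"dy": 0,"dz": 0,"wx": 0,"wy": 0,"wz": 0},
    {"claw": 0.07,"dx": 0,"dy": 0,"dz": 0,"wx": 0,"wy": 0,"wz": 0},
  ],
)

```text
t: 3.78
eef_pos: [0.4784, -0.0142, 0.1322]
tool_rot: [-0.0, 1.0, 0.001, -0.0]
contact_force: [0.9, -0.4, -0.5]
gripper_width: 0.82
grasp_force: 0.0
```

Run:
```python
from h import *
p,d,M,K=wristcam(); q,_=read_camera("side")
a=cv2.resize(p,(400,300)); b=cv2.resize(q[150:330,180:420],(400,300)); cv2.imwrite("pics/g1.png",np.hstack([a,b])[:,:,::-1])
```

```text
(no output)
```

View pics/g1.png

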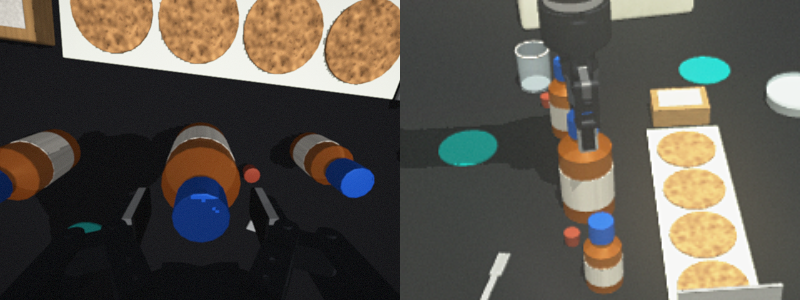

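The fingers sit on either side of the 250's cap (200,215 in the left half), centred. Closing now.

Call:
drive_tool(
  increments=[
    {"claw": 0.05,"dx": 0,"dy": 0,"dz": -0.002,"wx": 0,"wy": 0,"wz": 0},
    {"claw": 0.03,"dx": 0,"dy": 0,"dz": 0,"wx": 0,"wy": 0,"wz": 0},
    {"claw": 0.02,"dx": 0,"dy": 0,"dz": 0,"wx": 0,"wy": 0,"wz": 0},
    {"claw": 0.02,"dx": 0,"dy": 0,"dz": 0,"wx": 0,"wy": 0,"wz": 0},
    {"claw": 0.02,"dx": 0,"dy": 0,"dz": 0,"wx": 0,"wy": 0,"wz": 0},
    {"claw": 0.02,"dx": 0,"dy": 0,"dz": 0,"wx": 0,"wy": 0,"wz": 0},
  ],
  newtons=40,
)

```text
t: 4.62
eef_pos: [0.4788, -0.0144, 0.135]
tool_rot: [0.0, 1.0, 0.0, 0.001]
contact_force: [-1.5, -0.3, 6.3]
gripper_width: 0.41
grasp_force: 39.4
```

Call:
drive_tool(
  increments=[
    {"claw": 0.02,"dx": 0,"dy": 0,"dz": -0.02,"wx": 0,"wy": 0,"wz": 0},
    {"claw": 0.02,"dx": 0,"dy": 0,"dz": -0.02,"wx": 0,"wy": 0,"wz": 0},
    {"claw": 0.02,"dx": 0.029,"dy": 0,"dz": 0,"wx": 0,"wy": 0,"wz": 0},
    {"claw": 0.02,"dx": 0.029,"dy": 0,"dz": 0,"wx": 0,"wy": 0,"wz": 0},
    {"claw": 0.02,"dx": 0.029,"dy": 0,"dz": 0,"wx": 0,"wy": 0,"wz": 0},
    {"claw": 0.02,"dx": 0.028,"dy": 0,"dz": 0,"wx": 0,"wy": 0,"wz": 0},
    {"claw": 0.02,"dx": 0,"dy": 0.03,"dz": 0,"wx": 0,"wy": 0,"wz": 0},
    {"claw": 0.02,"dx": 0,"dy": 0.03,"dz": 0,"wx": 0,"wy": 0,"wz": 0},
    {"claw": 0.02,"dx": 0,"dy": 0.03,"dz": 0,"wx": 0,"wy": 0,"wz": 0},
    {"claw": 0.02,"dx": 0,"dy": 0.03,"dz": 0,"wx": 0,"wy": 0,"wz": 0},
    {"claw": 0.02,"dx": 0,"dy": 0.03,"dz": 0,"wx": 0,"wy": 0,"wz": 0},
    {"claw": 0.02,"dx": 0,"dy": 0.017,"dz": 0,"wx": 0,"wy": 0,"wz": 0},
    {"claw": 0.02,"dx": 0,"dy": 0,"dz": 0,"wx": 0,"wy": 0,"wz": 0},
    {"claw": 0.02,"dx": 0,"dy": 0,"dz": 0,"wx": 0,"wy": 0,"wz": 0},
  ],
)

```text
t: 6.38
eef_pos: [0.5935, -0.1792, 0.174]
tool_rot: [-0.001, 1.0, 0.001, -0.0]
contact_force: [0.4, 0.8, -4.6]
gripper_width: 0.406
grasp_force: 41.5
```

Call:
drive_tool(
  increments=[
    {"claw": 0.02,"dx": 0,"dy": 0.002,"dz": 0.012,"wx": 0,"wy": 0,"wz": 0},
    {"claw": 0.02,"dx": 0,"dy": 0,"dz": 0.011,"wx": 0,"wy": 0,"wz": 0},
    {"claw": 0.02,"dx": 0,"dy": 0,"dz": 0.006,"wx": 0,"wy": 0,"wz": 0},
    {"claw": 0.02,"dx": 0,"dy": 0,"dz": 0.002,"wx": 0,"wy": 0,"wz": 0},
    {"claw": 0.02,"dx": 0,"dy": 0,"dz": 0,"wx": 0,"wy": 0,"wz": 0},
    {"claw": 0.02,"dx": 0,"dy": 0,"dz": 0,"wx": 0,"wy": 0,"wz": 0},
  ],
)

```text
t: 7.12
eef_pos: [0.5938, -0.1833, 0.1437]
tool_rot: [0.0, 1.0, 0.0, 0.0]
contact_force: [-0.9, -0.5, -5.2]
gripper_width: 0.408
grasp_force: 41.6
```

Call:
drive_tool(
  increments=[
    {"claw": 0.02,"dx": 0,"dy": -0.002,"dz": 0.001,"wx": 0,"wy": 0,"wz": 0},
    {"claw": 0.02,"dx": 0,"dy": 0,"dz": 0.001,"wx": 0,"wy": 0,"wz": 0},
    {"claw": 0.02,"dx": 0,"dy": 0,"dz": 0,"wx": 0,"wy": 0,"wz": 0},
    {"claw": 0.02,"dx": 0,"dy": 0,"dz": 0,"wx": 0,"wy": 0,"wz": 0},
  ],
)

```text
t: 7.62
eef_pos: [0.5939, -0.181, 0.1421]
tool_rot: [0.0, 1.0, 0.001, 0.001]
contact_force: [-2.1, 0.9, 4.1]
gripper_width: 0.41
grasp_force: 42.4
```

Call:
drive_tool(
  increments=[
    {"claw": 0.045,"dx": 0,"dy": 0,"dz": 0,"wx": 0,"wy": 0,"wz": 0},
    {"claw": 0.065,"dx": 0,"dy": 0,"dz": 0,"wx": 0,"wy": 0,"wz": 0},
    {"claw": 0.065,"dx": 0,"dy": 0,"dz": 0,"wx": 0,"wy": 0,"wz": 0},
    {"claw": 0.065,"dx": 0,"dy": 0,"dz": -0.015,"wx": 0,"wy": 0,"wz": 0},
    {"claw": 0.065,"dx": 0,"dy": 0,"dz": -0.02,"wx": 0,"wy": 0,"wz": 0},
    {"claw": 0.065,"dx": 0,"dy": 0,"dz": -0.02,"wx": 0,"wy": 0,"wz": 0},
    {"claw": 0.065,"dx": -0.0145,"dy": -0.042,"dz": 0,"wx": 0,"wy": 0,"wz": 0},
    {"claw": 0.065,"dx": -0.0145,"dy": -0.042,"dz": 0,"wx": 0,"wy": 0,"wz": 0},
    {"claw": 0.065,"dx": -0.0145,"dy": -0.042,"dz": 0,"wx": 0,"wy": 0,"wz": 0},
    {"claw": 0.065,"dx": -0.0145,"dy": -0.042,"dz": 0,"wx": 0,"wy": 0,"wz": 0},
    {"claw": 0.065,"dx": -0.0145,"dy": -0.042,"dz": 0,"wx": 0,"wy": 0,"wz": 0},
    {"claw": 0.065,"dx": -0.0145,"dy": -0.042,"dz": 0,"wx": 0,"wy": 0,"wz": 0},
    {"claw": 0.065,"dx": -0.0145,"dy": -0.042,"dz": 0,"wx": 0,"wy": 0,"wz": 0},
    {"claw": 0.065,"dx": -0.0145,"dy": -0.042,"dz": 0,"wx": 0,"wy": 0,"wz": 0},
    {"claw": 0.065,"dx": 0,"dy": 0,"dz": 0.04,"wx": 0,"wy": 0,"wz": 0},
    {"claw": 0.065,"dx": 0,"dy": 0,"dz": 0,"wx": 0,"wy": 0,"wz": 0},
    {"claw": 0.065,"dx": 0,"dy": 0,"dz": 0,"wx": 0,"wy": 0,"wz": 0},
  ],
)

```text
t: 9.75
eef_pos: [0.478, 0.1544, 0.1577]
tool_rot: [-0.0, 1.0, -0.0, 0.001]
contact_force: [0.0, 0.0, -0.4]
gripper_width: 0.761
grasp_force: 0.0
```

Run:
```python
from h import *
p,d,M,K=wristcam(); q,_=read_camera("scene")
a=cv2.resize(p,(400,300)); b=cv2.resize(q[140:350,140:420],(400,300)); cv2.imwrite("pics/g2.png",np.hstack([a,b])[:,:,::-1])
```

```text
(no output)
```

View pics/g2.png

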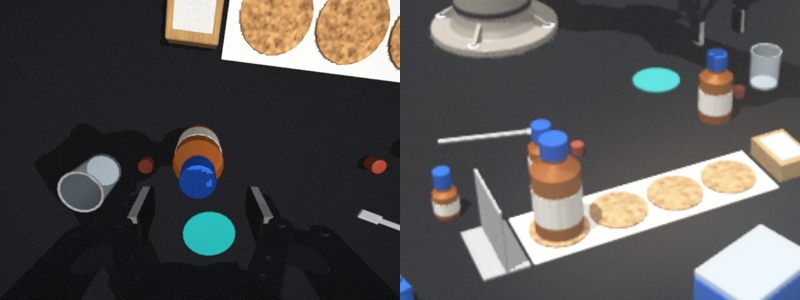

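The 250 stands centred on disc a (right half, about (557,200)). The gripper is over the 125's cap, clear of the beaker. Next is descending, gripping and lifting.

Call:
drive_tool(
  increments=[
    {"claw": 0.065,"dx": 0,"dy": 0,"dz": 0.018,"wx": 0,"wy": 0,"wz": 0},
    {"claw": 0.065,"dx": 0,"dy": 0,"dz": 0.018,"wx": 0,"wy": 0,"wz": 0},
    {"claw": 0.065,"dx": 0,"dy": 0,"dz": 0.013,"wx": 0,"wy": 0,"wz": 0},
    {"claw": 0.065,"dx": 0,"dy": 0,"dz": 0,"wx": 0,"wy": 0,"wz": 0},
    {"claw": 0.045,"dx": 0,"dy": 0,"dz": 0,"wx": 0,"wy": 0,"wz": 0},
    {"claw": 0.03,"dx": 0,"dy": 0,"dz": 0,"wx": 0,"wy": 0,"wz": 0},
    {"claw": 0.02,"dx": 0,"dy": 0,"dz": 0,"wx": 0,"wy": 0,"wz": 0},
    {"claw": 0.02,"dx": 0,"dy": 0,"dz": 0,"wx": 0,"wy": 0,"wz": 0},
    {"claw": 0.02,"dx": 0,"dy": 0,"dz": 0,"wx": 0,"wy": 0,"wz": 0},
    {"claw": 0.02,"dx": 0,"dy": 0,"dz": 0,"wx": 0,"wy": 0,"wz": 0},
  ],
  newtons=35,
)

```text
t: 11.1
eef_pos: [0.4777, 0.1551, 0.1079]
tool_rot: [-0.0, 1.0, 0.001, 0.001]
contact_force: [-0.3, 0.4, 6.2]
gripper_width: 0.365
grasp_force: 35.0
```

Call:
drive_tool(
  increments=[
    {"claw": 0.02,"dx": 0,"dy": 0,"dz": -0.018,"wx": 0,"wy": 0,"wz": 0},
    {"claw": 0.02,"dx": 0,"dy": 0,"dz": -0.018,"wx": 0,"wy": 0,"wz": 0},
    {"claw": 0.02,"dx": 0.018,"dy": 0.03,"dz": 0,"wx": 0,"wy": 0,"wz": 0},
    {"claw": 0.02,"dx": 0.018,"dy": 0.03,"dz": 0,"wx": 0,"wy": 0,"wz": 0},
    {"claw": 0.02,"dx": 0.018,"dy": 0.03,"dz": 0,"wx": 0,"wy": 0,"wz": 0},
    {"claw": 0.02,"dx": 0.018,"dy": 0.03,"dz": 0,"wx": 0,"wy": 0,"wz": 0},
    {"claw": 0.02,"dx": 0.018,"dy": 0.03,"dz": 0,"wx": 0,"wy": 0,"wz": 0},
    {"claw": 0.02,"dx": 0.018,"dy": 0.03,"dz": 0,"wx": 0,"wy": 0,"wz": 0},
    {"claw": 0.02,"dx": 0.018,"dy": 0.03,"dz": 0,"wx": 0,"wy": 0,"wz": 0},
    {"claw": 0.02,"dx": 0,"dy": 0.028,"dz": 0,"wx": 0,"wy": 0,"wz": 0},
    {"claw": 0.02,"dx": 0,"dy": 0.014,"dz": 0,"wx": 0,"wy": 0,"wz": 0},
    {"claw": 0.02,"dx": 0,"dy": 0,"dz": 0,"wx": 0,"wy": 0,"wz": 0},
    {"claw": 0.02,"dx": 0,"dy": 0,"dz": 0,"wx": 0,"wy": 0,"wz": 0},
  ],
)

```text
t: 12.72
eef_pos: [0.6033, -0.0955, 0.1437]
tool_rot: [-0.0, 1.0, 0.001, 0.0]
contact_force: [0.0, 0.8, -1.7]
gripper_width: 0.359
grasp_force: 35.0
```

Call:
drive_tool(
  increments=[
    {"claw": 0.02,"dx": 0.001,"dy": 0.001,"dz": 0.012,"wx": 0,"wy": 0,"wz": 0},
    {"claw": 0.02,"dx": 0,"dy": 0,"dz": 0.01,"wx": 0,"wy": 0,"wz": 0},
    {"claw": 0.02,"dx": 0,"dy": 0,"dz": 0.004,"wx": 0,"wy": 0,"wz": 0},
    {"claw": 0.02,"dx": 0,"dy": 0,"dz": 0.002,"wx": 0,"wy": 0,"wz": 0},
    {"claw": 0.02,"dx": 0,"dy": 0,"dz": 0,"wx": 0,"wy": 0,"wz": 0},
    {"claw": 0.02,"dx": 0,"dy": 0,"dz": 0,"wx": 0,"wy": 0,"wz": 0},
  ],
)

```text
t: 13.48
eef_pos: [0.6045, -0.0983, 0.1155]
tool_rot: [0.0, 1.0, 0.0, 0.0]
contact_force: [-0.6, 0.0, -1.0]
gripper_width: 0.363
grasp_force: 35.1
```

Call:
drive_tool(
  increments=[
    {"claw": 0.02,"dx": 0,"dy": -0.001,"dz": 0.001,"wx": 0,"wy": 0,"wz": 0},
    {"claw": 0.02,"dx": 0,"dy": 0,"dz": 0.0005,"wx": 0,"wy": 0,"wz": 0},
    {"claw": 0.02,"dx": 0,"dy": 0,"dz": 0,"wx": 0,"wy": 0,"wz": 0},
    {"claw": 0.036,"dx": 0,"dy": 0,"dz": 0,"wx": 0,"wy": 0,"wz": 0},
    {"claw": 0.05,"dx": 0,"dy": 0,"dz": 0,"wx": 0,"wy": 0,"wz": 0},
    {"claw": 0.05,"dx": 0,"dy": 0,"dz": 0,"wx": 0,"wy": 0,"wz": 0},
    {"claw": 0.05,"dx": 0,"dy": 0,"dz": -0.015,"wx": 0,"wy": 0,"wz": 0},
    {"claw": 0.05,"dx": 0,"dy": 0,"dz": -0.025,"wx": 0,"wy": 0,"wz": 0},
    {"claw": 0.05,"dx": 0,"dy": 0,"dz": -0.03,"wx": 0,"wy": 0,"wz": 0},
    {"claw": 0.05,"dx": -0.031,"dy": 0,"dz": 0,"wx": 0,"wy": 0,"wz": 0},
    {"claw": 0.055,"dx": -0.031,"dy": 0,"dz": 0,"wx": 0,"wy": 0,"wz": 0},
    {"claw": 0.06,"dx": -0.031,"dy": 0.022,"dz": 0,"wx": 0,"wy": 0,"wz": 0},
    {"claw": 0.06,"dx": -0.033,"dy": 0.023,"dz": 0,"wx": 0,"wy": 0,"wz": 0},
    {"claw": 0.06,"dx": 0,"dy": 0,"dz": 0.03,"wx": 0,"wy": 0,"wz": 0},
    {"claw": 0.06,"dx": 0,"dy": 0,"dz": 0.025,"wx": 0,"wy": 0,"wz": 0},
    {"claw": 0.06,"dx": 0,"dy": 0,"dz": 0,"wx": 0,"wy": 0,"wz": 0},
    {"claw": 0.06,"dx": 0,"dy": 0,"dz": 0,"wx": 0,"wy": 0,"wz": 0},
  ],
)

```text
t: 15.6
eef_pos: [0.4793, -0.1423, 0.13]
tool_rot: [0.0, 1.0, 0.001, 0.001]
contact_force: [0.6, 0.8, 0.5]
gripper_width: 0.702
grasp_force: 0.0
```

Run:
```python
from h import *
p,d,M,K=wristcam(); q,_=read_camera("scene")
a=cv2.resize(p,(400,300)); b=cv2.resize(q[140:350,140:420],(400,300)); cv2.imwrite("pics/g3.png",np.hstack([a,b])[:,:,::-1])
```

```text
(no output)
```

View pics/g3.png

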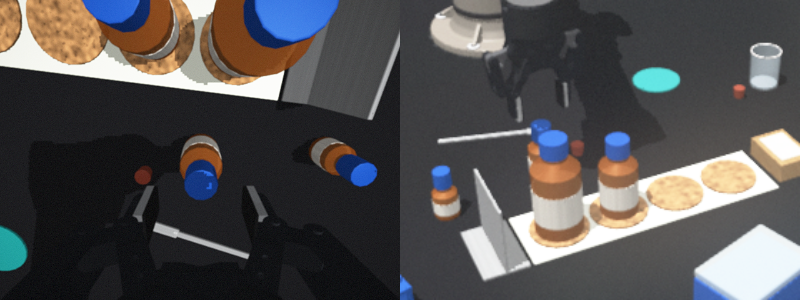

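Both placed bottles are upright on discs a and b, and the gripper is centred over the 60's cap.

Call:
drive_tool(
  increments=[
    {"claw": 0.06,"dx": 0,"dy": 0,"dz": 0.016,"wx": 0,"wy": 0,"wz": 0},
    {"claw": 0.06,"dx": 0,"dy": 0,"dz": 0.016,"wx": 0,"wy": 0,"wz": 0},
    {"claw": 0.06,"dx": 0,"dy": 0,"dz": 0.01,"wx": 0,"wy": 0,"wz": 0},
    {"claw": 0.06,"dx": 0,"dy": 0,"dz": 0,"wx": 0,"wy": 0,"wz": 0},
    {"claw": 0.04,"dx": 0,"dy": 0,"dz": 0,"wx": 0,"wy": 0,"wz": 0},
    {"claw": 0.025,"dx": 0,"dy": 0,"dz": 0,"wx": 0,"wy": 0,"wz": 0},
    {"claw": 0.015,"dx": 0,"dy": 0,"dz": 0,"wx": 0,"wy": 0,"wz": 0},
    {"claw": 0.015,"dx": 0,"dy": 0,"dz": 0,"wx": 0,"wy": 0,"wz": 0},
    {"claw": 0.015,"dx": 0,"dy": 0,"dz": 0,"wx": 0,"wy": 0,"wz": 0},
    {"claw": 0.015,"dx": 0,"dy": 0,"dz": 0,"wx": 0,"wy": 0,"wz": 0},
  ],
  newtons=30,
)

```text
t: 16.95
eef_pos: [0.4788, -0.1424, 0.0872]
tool_rot: [0.0, 1.0, 0.0, 0.0]
contact_force: [-0.1, -0.8, 5.5]
gripper_width: 0.313
grasp_force: 29.9
```

Call:
drive_tool(
  increments=[
    {"claw": 0.015,"dx": 0,"dy": 0,"dz": -0.018,"wx": 0,"wy": 0,"wz": 0},
    {"claw": 0.015,"dx": 0,"dy": 0,"dz": -0.018,"wx": 0,"wy": 0,"wz": 0},
    {"claw": 0.015,"dx": 0,"dy": -0.03,"dz": 0,"wx": 0,"wy": 0,"wz": 0},
    {"claw": 0.015,"dx": 0,"dy": -0.03,"dz": 0,"wx": 0,"wy": 0,"wz": 0},
    {"claw": 0.015,"dx": 0,"dy": -0.03,"dz": 0,"wx": 0,"wy": 0,"wz": 0},
    {"claw": 0.015,"dx": 0,"dy": -0.03,"dz": 0,"wx": 0,"wy": 0,"wz": 0},
    {"claw": 0.015,"dx": 0.025,"dy": -0.01,"dz": 0,"wx": 0,"wy": 0,"wz": 0},
    {"claw": 0.015,"dx": 0.03,"dy": 0,"dz": 0,"wx": 0,"wy": 0,"wz": 0},
    {"claw": 0.015,"dx": 0.03,"dy": 0,"dz": 0,"wx": 0,"wy": 0,"wz": 0},
    {"claw": 0.015,"dx": 0.03,"dy": 0,"dz": 0,"wx": 0,"wy": 0,"wz": 0},
    {"claw": 0.015,"dx": 0.02,"dy": 0,"dz": 0,"wx": 0,"wy": 0,"wz": 0},
    {"claw": 0.015,"dx": 0,"dy": 0,"dz": 0,"wx": 0,"wy": 0,"wz": 0},
    {"claw": 0.015,"dx": 0,"dy": 0,"dz": 0,"wx": 0,"wy": 0,"wz": 0},
  ],
)

```text
t: 18.58
eef_pos: [0.612, -0.0122, 0.1221]
tool_rot: [0.0, 1.0, 0.001, -0.001]
contact_force: [0.3, 0.7, -1.9]
gripper_width: 0.314
grasp_force: 29.9
```

Call:
drive_tool(
  increments=[
    {"claw": 0.015,"dx": 0.001,"dy": 0,"dz": 0.012,"wx": 0,"wy": 0,"wz": 0},
    {"claw": 0.015,"dx": 0,"dy": 0,"dz": 0.01,"wx": 0,"wy": 0,"wz": 0},
    {"claw": 0.015,"dx": 0,"dy": 0,"dz": 0.004,"wx": 0,"wy": 0,"wz": 0},
    {"claw": 0.015,"dx": 0,"dy": 0,"dz": 0.002,"wx": 0,"wy": 0,"wz": 0},
    {"claw": 0.015,"dx": 0,"dy": 0,"dz": 0,"wx": 0,"wy": 0,"wz": 0},
    {"claw": 0.015,"dx": 0,"dy": 0,"dz": 0,"wx": 0,"wy": 0,"wz": 0},
  ],
)

```text
t: 19.32
eef_pos: [0.6145, -0.0121, 0.0951]
tool_rot: [-0.0, 1.0, 0.0, 0.0]
contact_force: [-0.9, 0.5, -0.8]
gripper_width: 0.313
grasp_force: 30.0
```

Call:
drive_tool(
  increments=[
    {"claw": 0.015,"dx": -0.001,"dy": 0,"dz": 0.001,"wx": 0,"wy": 0,"wz": 0},
    {"claw": 0.015,"dx": 0,"dy": 0,"dz": 0.0005,"wx": 0,"wy": 0,"wz": 0},
    {"claw": 0.015,"dx": 0,"dy": 0,"dz": 0,"wx": 0,"wy": 0,"wz": 0},
    {"claw": 0.032,"dx": 0,"dy": 0,"dz": 0,"wx": 0,"wy": 0,"wz": 0},
    {"claw": 0.045,"dx": 0,"dy": 0,"dz": 0,"wx": 0,"wy": 0,"wz": 0},
    {"claw": 0.045,"dx": 0,"dy": 0,"dz": 0,"wx": 0,"wy": 0,"wz": 0},
    {"claw": 0.045,"dx": 0,"dy": 0,"dz": -0.015,"wx": 0,"wy": 0,"wz": 0},
    {"claw": 0.045,"dx": 0,"dy": 0,"dz": -0.025,"wx": 0,"wy": 0,"wz": 0},
    {"claw": 0.045,"dx": 0,"dy": 0,"dz": -0.02,"wx": 0,"wy": 0,"wz": 0},
    {"claw": 0.045,"dx": -0.045,"dy": 0,"dz": 0,"wx": 0,"wy": 0,"wz": 0},
    {"claw": 0.055,"dx": -0.045,"dy": 0,"dz": 0,"wx": 0,"wy": 0,"wz": 0},
    {"claw": 0.055,"dx": -0.045,"dy": 0.036,"dz": 0,"wx": 0,"wy": 0,"wz": 0},
    {"claw": 0.055,"dx": 0,"dy": 0.048,"dz": 0,"wx": 0,"wy": 0,"wz": 0},
    {"claw": 0.055,"dx": 0,"dy": 0.048,"dz": 0,"wx": 0,"wy": 0,"wz": 0},
    {"claw": 0.055,"dx": 0,"dy": 0.048,"dz": 0,"wx": 0,"wy": 0,"wz": 0},
    {"claw": 0.055,"dx": 0,"dy": 0.048,"dz": 0,"wx": 0,"wy": 0,"wz": 0},
    {"claw": 0.055,"dx": 0,"dy": 0.048,"dz": 0,"wx": 0,"wy": 0,"wz": 0},
    {"claw": 0.055,"dx": 0,"dy": 0,"dz": 0.04,"wx": 0,"wy": 0,"wz": 0},
    {"claw": 0.055,"dx": 0,"dy": 0,"dz": 0,"wx": 0,"wy": 0,"wz": 0},
    {"claw": 0.055,"dx": 0,"dy": 0,"dz": 0,"wx": 0,"wy": 0,"wz": 0},
  ],
)

```text
t: 21.82
eef_pos: [0.4793, -0.2876, 0.1145]
tool_rot: [-0.0, 1.0, 0.001, 0.0]
contact_force: [0.3, -0.0, 1.0]
gripper_width: 0.64
grasp_force: 0.0
```

Run:
```python
from h import *
p,d,M,K=wristcam(); q,_=read_camera("scene")
a=cv2.resize(p,(400,300)); b=cv2.resize(q[140:350,140:420],(400,300)); cv2.imwrite("pics/g4.png",np.hstack([a,b])[:,:,::-1])
```

```text
(no output)
```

View pics/g4.png

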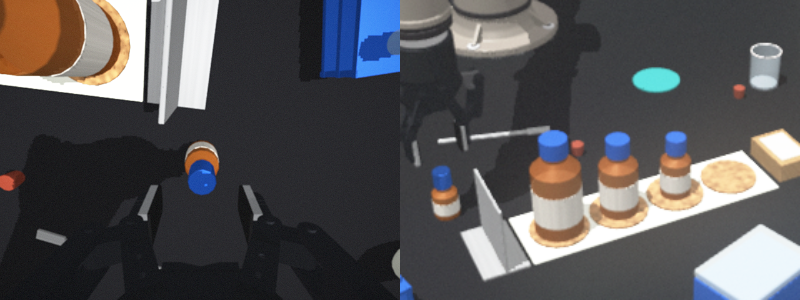

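Three bottles stand on discs a, b and c, and the gripper is centred over the 30's cap (202,175, left half).

Call:
drive_tool(
  increments=[
    {"claw": 0.055,"dx": 0,"dy": 0,"dz": 0.018,"wx": 0,"wy": 0,"wz": 0},
    {"claw": 0.055,"dx": 0,"dy": 0,"dz": 0.018,"wx": 0,"wy": 0,"wz": 0},
    {"claw": 0.055,"dx": 0,"dy": 0,"dz": 0.011,"wx": 0,"wy": 0,"wz": 0},
    {"claw": 0.055,"dx": 0,"dy": 0,"dz": 0,"wx": 0,"wy": 0,"wz": 0},
    {"claw": 0.035,"dx": 0,"dy": 0,"dz": 0,"wx": 0,"wy": 0,"wz": 0},
    {"claw": 0.022,"dx": 0,"dy": 0,"dz": 0,"wx": 0,"wy": 0,"wz": 0},
    {"claw": 0.012,"dx": 0,"dy": 0,"dz": 0,"wx": 0,"wy": 0,"wz": 0},
    {"claw": 0.012,"dx": 0,"dy": 0,"dz": 0,"wx": 0,"wy": 0,"wz": 0},
    {"claw": 0.012,"dx": 0,"dy": 0,"dz": 0,"wx": 0,"wy": 0,"wz": 0},
    {"claw": 0.012,"dx": 0,"dy": 0,"dz": 0,"wx": 0,"wy": 0,"wz": 0},
  ],
  newtons=25,
)

```text
t: 23.18
eef_pos: [0.479, -0.2885, 0.0667]
tool_rot: [0.0, 1.0, 0.0, 0.0]
contact_force: [-0.1, 0.2, 5.5]
gripper_width: 0.27
grasp_force: 24.9
```

Call:
drive_tool(
  increments=[
    {"claw": 0.012,"dx": 0,"dy": 0,"dz": -0.025,"wx": 0,"wy": 0,"wz": 0},
    {"claw": 0.012,"dx": 0,"dy": 0,"dz": -0.025,"wx": 0,"wy": 0,"wz": 0},
    {"claw": 0.012,"dx": 0,"dy": -0.04,"dz": 0,"wx": 0,"wy": 0,"wz": 0},
    {"claw": 0.012,"dx": 0,"dy": -0.04,"dz": 0,"wx": 0,"wy": 0,"wz": 0},
    {"claw": 0.012,"dx": 0,"dy": -0.04,"dz": 0,"wx": 0,"wy": 0,"wz": 0},
    {"claw": 0.012,"dx": 0,"dy": -0.04,"dz": 0,"wx": 0,"wy": 0,"wz": 0},
    {"claw": 0.012,"dx": 0,"dy": -0.04,"dz": 0,"wx": 0,"wy": 0,"wz": 0},
    {"claw": 0.012,"dx": 0,"dy": -0.04,"dz": 0,"wx": 0,"wy": 0,"wz": 0},
    {"claw": 0.012,"dx": 0,"dy": -0.04,"dz": 0,"wx": 0,"wy": 0,"wz": 0},
    {"claw": 0.012,"dx": 0,"dy": -0.04,"dz": 0,"wx": 0,"wy": 0,"wz": 0},
    {"claw": 0.012,"dx": 0,"dy": -0.04,"dz": 0,"wx": 0,"wy": 0,"wz": 0},
    {"claw": 0.012,"dx": 0.03,"dy": 0,"dz": 0,"wx": 0,"wy": 0,"wz": 0},
    {"claw": 0.012,"dx": 0.03,"dy": 0,"dz": 0,"wx": 0,"wy": 0,"wz": 0},
    {"claw": 0.012,"dx": 0.03,"dy": 0,"dz": 0,"wx": 0,"wy": 0,"wz": 0},
    {"claw": 0.012,"dx": 0.03,"dy": 0,"dz": 0,"wx": 0,"wy": 0,"wz": 0},
    {"claw": 0.012,"dx": 0.0245,"dy": 0,"dz": 0,"wx": 0,"wy": 0,"wz": 0},
    {"claw": 0.012,"dx": 0,"dy": 0,"dz": 0,"wx": 0,"wy": 0,"wz": 0},
    {"claw": 0.012,"dx": 0,"dy": 0,"dz": 0,"wx": 0,"wy": 0,"wz": 0},
  ],
)

```text
t: 25.42
eef_pos: [0.6213, 0.0718, 0.1156]
tool_rot: [0.0, 1.0, 0.001, -0.001]
contact_force: [0.3, -0.0, -0.4]
gripper_width: 0.274
grasp_force: 24.8
```

Call:
drive_tool(
  increments=[
    {"claw": 0.012,"dx": 0.001,"dy": 0,"dz": 0.015,"wx": 0,"wy": 0,"wz": 0},
    {"claw": 0.012,"dx": 0,"dy": 0,"dz": 0.015,"wx": 0,"wy": 0,"wz": 0},
    {"claw": 0.012,"dx": 0,"dy": 0,"dz": 0.008,"wx": 0,"wy": 0,"wz": 0},
    {"claw": 0.012,"dx": 0,"dy": 0,"dz": 0.003,"wx": 0,"wy": 0,"wz": 0},
    {"claw": 0.012,"dx": 0,"dy": 0,"dz": 0,"wx": 0,"wy": 0,"wz": 0},
    {"claw": 0.012,"dx": 0,"dy": 0,"dz": 0,"wx": 0,"wy": 0,"wz": 0},
  ],
)

```text
t: 26.18
eef_pos: [0.6241, 0.0719, 0.0757]
tool_rot: [-0.0, 1.0, 0.0, 0.0]
contact_force: [0.8, 0.8, -0.8]
gripper_width: 0.271
grasp_force: 24.8
```

Call:
drive_tool(
  increments=[
    {"claw": 0.012,"dx": 0,"dy": 0,"dz": 0.001,"wx": 0,"wy": 0,"wz": 0},
    {"claw": 0.012,"dx": 0,"dy": 0,"dz": 0.001,"wx": 0,"wy": 0,"wz": 0},
    {"claw": 0.012,"dx": 0,"dy": 0,"dz": 0.0005,"wx": 0,"wy": 0,"wz": 0},
    {"claw": 0.012,"dx": 0,"dy": 0,"dz": 0,"wx": 0,"wy": 0,"wz": 0},
    {"claw": 0.028,"dx": 0,"dy": 0,"dz": 0,"wx": 0,"wy": 0,"wz": 0},
    {"claw": 0.04,"dx": 0,"dy": 0,"dz": 0,"wx": 0,"wy": 0,"wz": 0},
    {"claw": 0.042,"dx": 0,"dy": 0,"dz": 0,"wx": 0,"wy": 0,"wz": 0},
    {"claw": 0.042,"dx": 0,"dy": 0,"dz": -0.015,"wx": 0,"wy": 0,"wz": 0},
    {"claw": 0.042,"dx": 0,"dy": 0,"dz": -0.03,"wx": 0,"wy": 0,"wz": 0},
    {"claw": 0.042,"dx": 0,"dy": 0,"dz": -0.045,"wx": 0,"wy": 0,"wz": 0},
    {"claw": 0.042,"dx": 0,"dy": 0,"dz": -0.05,"wx": 0,"wy": 0,"wz": 0},
    {"claw": 0.042,"dx": 0,"dy": 0,"dz": -0.05,"wx": 0,"wy": 0,"wz": 0},
    {"claw": 0.042,"dx": 0,"dy": 0,"dz": -0.05,"wx": 0,"wy": 0,"wz": 0},
    {"claw": 0.042,"dx": -0.03,"dy": 0.04,"dz": -0.03,"wx": 0,"wy": 0,"wz": 0},
    {"claw": 0.042,"dx": -0.03,"dy": 0.04,"dz": 0,"wx": 0,"wy": 0,"wz": 0},
    {"claw": 0.042,"dx": -0.03,"dy": 0.04,"dz": 0,"wx": 0,"wy": 0,"wz": 0},
    {"claw": 0.042,"dx": -0.03,"dy": 0.04,"dz": 0,"wx": 0,"wy": 0,"wz": 0},
    {"claw": 0.042,"dx": 0,"dy": 0,"dz": 0,"wx": 0,"wy": 0,"wz": 0},
    {"claw": 0.042,"dx": 0,"dy": 0,"dz": 0,"wx": 0,"wy": 0,"wz": 0},
    {"claw": 0.042,"dx": 0,"dy": 0,"dz": 0,"wx": 0,"wy": 0,"wz": 0},
  ],
)

```text
t: 28.68
eef_pos: [0.5045, -0.0868, 0.3431]
tool_rot: [-0.0, 1.0, 0.002, 0.0]
contact_force: [-0.4, 0.4, -0.2]
gripper_width: 0.494
grasp_force: 0.0
```

```bash
sed -i 's/<.55)/<.75)/' mw.py
python3 - <<'E'
from h import *
p,d,M,K=wristcam(); np.savez("w2.npz",p=p,d=d,M=M,K=K); q,dd=read_camera("scene")
a=cv2.resize(p,(400,300)); b=cv2.resize(q[140:350,140:420],(400,300)); cv2.imwrite("pics/end.png",np.hstack([a,b])[:,:,::-1])
W=pw("scene",dd); m=(W[...,0]>.38)&(W[...,0]<.5)&(W[...,1]>.22)&(W[...,1]<.35)&(W[...,2]>.03)
for mm,s,c in blobs(m,150): print("beaker",s,np.round(np.median(W[mm],0),3))
E
python3 mw.py w2.npz
```

```text
beaker [385 170  23  24 430] [0.445 0.284 0.051]
cap [ 596   56   44   91 2656] 0.055 0.07 [ 0.6083 -0.4002  0.07  ] [ 0.6074 -0.4144  0.0539] centroid mid [ 0.6089 -0.4055  0.058 ]
cap [155  72  29  25 556] 0.0772 0.077 [0.6228 0.0694 0.077 ] [0.6226 0.0702 0.0762] centroid mid [0.6232 0.0714 0.065 ]
cap [231  78  30  31 547] 0.0972 0.097 [ 0.6126 -0.0137  0.097 ] [ 0.6117 -0.0116  0.0962] centroid mid [ 0.6134 -0.0116  0.085 ]
cap [406  93  28  43 250] 0.1442 0.145 [ 0.5933 -0.1787  0.145 ] [ 0.5945 -0.1686  0.1432] centroid mid [ 0.5934 -0.1738  0.133 ]
cork [ 158   54   64   70 2322] [62.2 72.2] [0.6234 0.0715 0.007 ] [0.6217 0.0655 0.0064]
cork [ 227   64   65   69 1921] [63.5 69.1] [ 0.6133 -0.0124  0.007 ] [ 0.6106 -0.0182  0.0063]
cork [ 297   74   65   67 1270] [64.3 67.1] [ 0.6033 -0.0964  0.007 ] [ 0.5962 -0.0929  0.0063]
```

View pics/end.png

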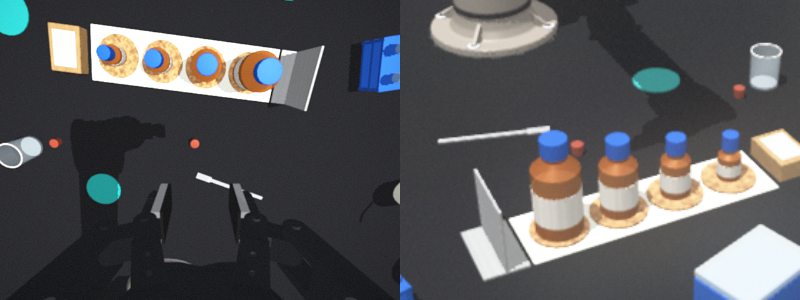

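All four bottles stand upright in order on their discs, with the measured caps within about 3 mm of the disc centres. The 125's cap was missed by the colour mask, but the picture shows it centred on disc b. The beaker has not moved.

```bash
python3 -c "
from station import *
print(hand_in())"
```

```text
the job is handed in; nothing more can be done
None
```

The job is handed in: the four bottles stand upright in height order on the discs, tallest beside the bookend, and the beaker was not moved; the judge returned no verdict.

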